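# Open the filler port of the hydraulic reservoir

### The job

The crimper's small hydraulic reservoir is due for a top-up: open its filler, the port with the yellow bayonet cap. Turn the yellow cap counter-clockwise (seen from above) until its lugs reach the slots, lift it straight out and set it down flat, right way up, in the round steel dish. Leave the black cap locked as it is.

Things in the scene. Friction and masses are not known exactly. Their poses are not given: they have to be found in the camera images.
- tank: Grey box-shaped reservoir, 140 (its x) x 260 (its y) x 90 mm high, bolted to the bench. Origin: centre of its underside; z up. Two identical round aluminium ports (108 mm across, top 112 mm above the bench) stand on it at y = +65 and -65 mm; which cap is in which port varies. In each port two slots lie along the tank's x axis, each marked by a red tick on the port.
- port_a (a point): Centre of the port at the tank's y = +65 mm, on its inner floor, 95 mm above the bench. Above it an inward rim (underside 107 mm above the bench, opening 77 mm across) holds the cap's lugs down. They pass only through the rim's two slots, with the cap's x axis within 10 degrees of the tank's x axis; a steel stop blocks turning counter-clockwise beyond about 10 degrees past it.
- port_b (a point): The same point of the other port, at the tank's y = -65 mm.
- yellow_cap: Yellow filler cap, 0.1 to 0.2 kg: round body 72 mm across, 22 mm high; on it an upright grip bar 60 (cap's x) x 14 (cap's y) mm, top 54 mm above the underside. Lugs at the underside stick out below the bar's ends, along +x and -x, to 47 mm from the axis. Origin: centre of underside; z up. Turns freely, 4 mm up play; starts locked, bar 45 to 75 degrees clockwise from the slots.
- black_cap: Black vent cap, the same shape as the yellow one and locked the same way in the other port. Must stay as it is.
- black_cap_bar_end (a point): One end of the black cap's grip bar, 30 mm from the cap's axis along its x and 37 mm above its underside.
- dish: Round steel dish, fixed, 170 mm across the rim and 18 mm high, flat floor 4 mm above the bench and about 150 mm across. Origin: centre of its underside on the bench.
Mind the look-alikes: they are no part of the job. Of the things that look like the yellow_cap, the larger one is meant.

How it is judged (in metres and radians):
On the way, in this order (a step that is already met when the one before it is completed fails the run):
1. the yellow cap, still down in its port, is turned so that its lugs stand at the slots (angle between the x axis of yellow_cap and the x axis of tank, either way round below 0.26 rad and z of yellow_cap in the frame of tank below 0.103 m).
2. the yellow cap is lifted clear of its port (z of yellow_cap in the frame of tank above 0.12 m).
At the end, for the whole second after the job is handed in: The yellow cap lies flat and right way up (within 7 degrees) on the floor of the dish, its axis within 40 mm of the dish's centre, at rest; the black cap is locked where it was (its bar end moved less than 12 mm) (horizontal distance between yellow_cap and dish below 0.04 m and height (world z) of yellow_cap between 0 and 0.012 m and angle between yellow_cap's own z axis and vertical below 0.12 rad and linear speed of yellow_cap below 0.02 m/s and distance of black_cap_bar_end from where it was at the start of the episode below 0.012 m); the robot touches nothing.
It fails at once if the black cap is turned or lifted (its bar end moved 12 mm or more) (distance of black_cap_bar_end from where it was at the start of the episode above 0.012 m).
It also fails if it takes over 56 s, if anything falls off the work surface, if the arm or the gripper's body presses on something with over 40 N, if the wrist force passes 120 N, or if a joint passes its speed limit or range.

### The arm

A 7-joint arm with a two-finger parallel gripper is mounted at the origin on a cart in front of the work surface, level with it; the furniture and walls round the work are solid. World frame = base frame: x ahead of the robot, y to its left, z up, the work surface at z = 0. Lengths are in mm, angles in degrees, forces in N, time in s.
With the tool pointing down it reaches from about 400 to 850 mm from the base axis. Payload 10.4 kg.
Tool frame: the origin (TCP) lies at the centre of the arm's flange, where the gripper is bolted on; the fingertips stand 182 mm ahead of it and the grasp point (between the pads) lies 164 mm ahead of it; y points along the fingers, z is the direction in which the jaws open and shut, and the axes are right-handed (so a half turn about y gives the same grasp; the last joint's range is limited). The gripper opens to 87 mm and grips with 3 to 60 N. Pads are 19 mm wide; open, the fingers measure 117 mm over their backs; the gripper's body (75 mm by 190 mm) begins 51 mm behind the grasp point.
Start: joints at [70.439, 19.034, -3.707, 83.658, 1.238, 77.344, -5.071], TCP at [195.906, -593.509, 404.776] pointing down, gripper open.
Joint ranges: [-148.97, 148.97], [-28.65, 121.19], [-84.17, 76.75], [9.2, 138.47], [-72.65, 252.65], [3.7, 117.97], [-149.18, 149.18]. Speed limits (degrees/s): [127.2, 127.2, 159.86, 159.86, 180, 180, 180].

### API

Orientations are given as [roll, pitch, yaw] about the fixed x, y, z axes, in that order (R = Rz(yaw) Ry(pitch) Rx(roll)).
In Python, from cell import manip gives the robot as it stands.
- The arm moves only by the shell command python3 -m handwheel 'ROWS'. ROWS is JSON, a list of rows, each an object with "gripper": the finger opening in cm, from 0 to 8.7; "translation": the shift along the world's x, y, z in cm, a list of three; "yaw": the turn about the world's z in degrees. In form: [{"gripper": gripper, "translation": [tx, ty, tz], "yaw": yaw}, ...]. A call has 1 to 8 rows; each row shifts and turns the commanded pose from where the row before left it; what a row does not reach is not made up. A row lasts 1/12 s, in which the tool goes at most 41.7 mm and 7.16 degrees, less where a joint would pass 70% of its speed; a pose out of reach is approached as far as the arm can. A call with a gripper value outside its range is refused whole. The fingers move at their own pace and stop on an object; the grip force is fixed at half the most. Time passes only in rows, so rows that do not move let the fingers close. It gives the time, the measured TCP pose, the force and the opening at its end, in the units of the state.
- manip.observe(): the state, without advancing time (a new reading comes with each control period).
- manip.read_camera(name): name is "side" or "top" or "wrist"; returns a dict with "image" (400x640x3 uint8, red, green, blue), "intrinsics" (3x3 intrinsics, pixels), "D" ([k1, k2, p1, p2, k3] as OpenCV has them; the pictures are not rectified), "position" and "rotation" of the camera in the world. Camera axes: x right, y up, looking along -z (the intrinsics and any distortion apply to the point x, -y, -z); pixel columns grow to the right and rows downward; lengths in mm; the calibration is good to about 2 mm. A picture is of the moment at which its call begins. There is no depth.
- manip.finish_job(): hands the job in, once; it reports no verdict.
The state is a dict: "clock": time; "joint_positions": joint angles; "qvel": joint speeds; "tau": joint torques, N m; "position": TCP position; "orientation": TCP orientation; "wrist_force": force on the tool from outside, world axes, zero at the start; "torque": the same for the moment, N m; "gripper_width": finger opening in mm.
Only numpy, scipy, OpenCV 4.12 (cv2) and the standard library are available. Lean on these libraries where they do the work, as an engineer would, in place of code of your own. Each camera call takes 0.05 s, during which the arm holds its last target.

## Working session

There is one attempt and no reset: what is moved stays moved. The work goes in short steps, Python scripts to look and compute and a shell command to move; the robot and the scene stay as the last step left them, time stands still between calls to the robot, and variables do not carry over. Pictures are saved under pics/ and viewed, and the job is handed in when it is done.

```bash
ls; mkdir -p pics
cat > h.py <<'E'
import numpy as np, cv2
from cell import manip
def shot(n,f):
    c=manip.read_camera(n); cv2.imwrite(f'pics/{f}.png',c['image'][:,:,::-1]); np.save(f'pics/{f}.npy',c,allow_pickle=True); return c
def load(f): return np.load(f'pics/{f}.npy',allow_pickle=True).item()
def px2w(c,uv,z):
    K=np.array(c['intrinsics'],float);D=np.array(c['D'],float)
    p=cv2.undistortPoints(np.array(uv,float).reshape(-1,1,2),K,D).reshape(-1,2)
    R=np.array(c['rotation'],float);t=np.array(c['position'],float)
    d=np.c_[p[:,0],-p[:,1],-np.ones(len(p))]@R.T
    return t+d*((np.asarray(z)-t[2])/d[:,2])[:,None]
def w2px(c,P):
    K=np.array(c['intrinsics'],float);D=np.array(c['D'],float)
    R=np.array(c['rotation'],float);t=np.array(c['position'],float)
    q=(np.atleast_2d(P)-t)@R; q=q*[1,-1,-1]
    return cv2.projectPoints(q,np.zeros(3),np.zeros(3),K,D)[0].reshape(-1,2)
def crop(f,x0,y0,x1,y1,s,o):
    im=cv2.imread(f'pics/{f}.png')[y0:y1,x0:x1]; cv2.imwrite(f'pics/{o}.png',cv2.resize(im,None,fx=s,fy=s,interpolation=cv2.INTER_CUBIC))
E
python3 - <<'E'
from h import *
for n in ['side','top','wrist']:
    c=shot(n,n+'0'); print(n,c['position'],np.round(c['rotation'],3).tolist(),c['D'])
print(manip.observe())
E
```

```text
pics
side [152.84533724 750.05847815 529.01181107] [60.52, -1.161, -147.008] [-0.0502554  0.         0.         0.         0.       ]
top [351.00315064 139.80520113 978.28044547] [12.811, -0.054, -90.456] [-0.04144561  0.          0.          0.          0.        ]
wrist [ 267.32848069 -568.11395623  383.84044429] [-16.138, 0.013, -71.689] [0.01729553 0.         0.         0.         0.        ]
{'clock': 0.15, 'joint_positions': array([70.43913411, 19.06251784, -3.70680935, 83.69468007,  1.23771866,
       77.34282802, -5.06993669]), 'qvel': array([-0.103929  , -0.14648874,  0.00655545, -0.20866408, -0.02941725,
        0.03093225, -0.02476764]), 'tau': array([ 7.31763448e-04, -6.23629546e+01,  2.45189300e-02, -3.90144682e+01,
       -6.15105894e-02,  3.72474489e-02,  1.08096408e-04]), 'position': array([ 195.86772392, -593.41287713,  404.15127326]), 'orientation': array([-9.00601218e+01, -2.78624610e-03, -1.61732496e+02]), 'wrist_force': array([ 0.85392265,  0.59790025, -1.0355321 ]), 'torque': array([-0.04215178, -0.00922117, -0.03570507]), 'gripper_width': 86.98664499845943}
```

Run:
```python
s=open('h.py').read()
s=s.replace("R=np.array(c['rotation'],float)","R=Rot(c)").replace("def px2w","from scipy.spatial.transform import Rotation\ndef Rot(c): return Rotation.from_euler('xyz',c['rotation'],degrees=True).as_matrix()\ndef px2w")
open('h.py','w').write(s)
```

```text
(no output)
```

View pics/side0.png

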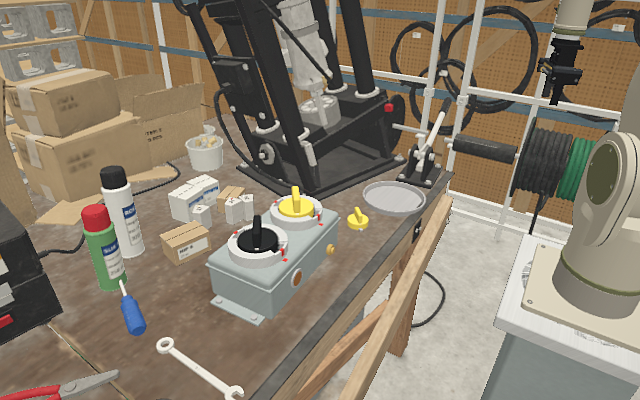

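View pics/top0.png

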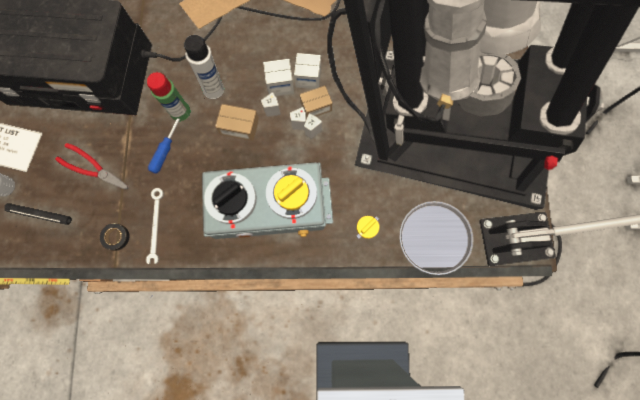

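View pics/wrist0.png

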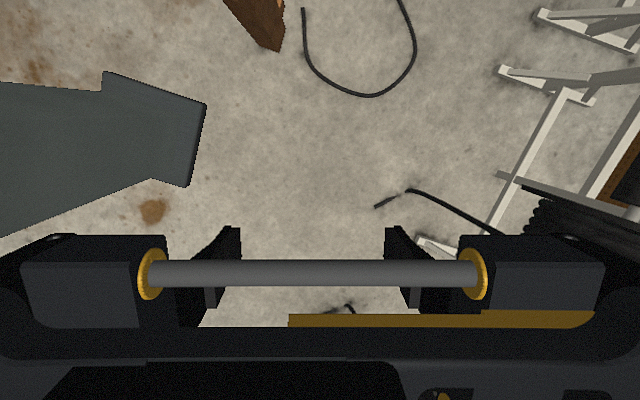

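Run:
```python
from h import *
crop('top0',190,150,350,250,5,'t1')
crop('top0',340,180,560,290,3.6,'t2')
crop('side0',195,170,355,320,4,'s1')
```

```text
(no output)
```

View pics/t1.png

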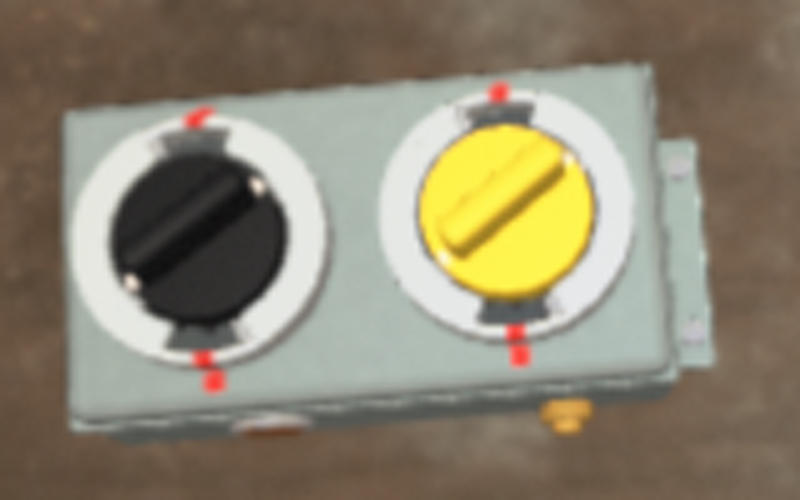

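View pics/t2.png

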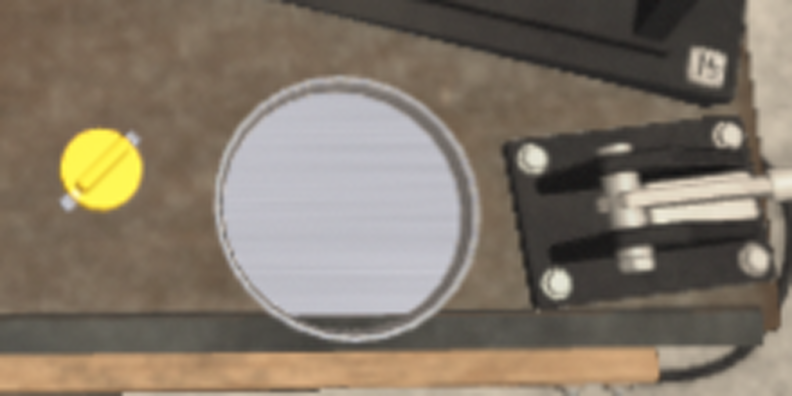

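View pics/s1.png

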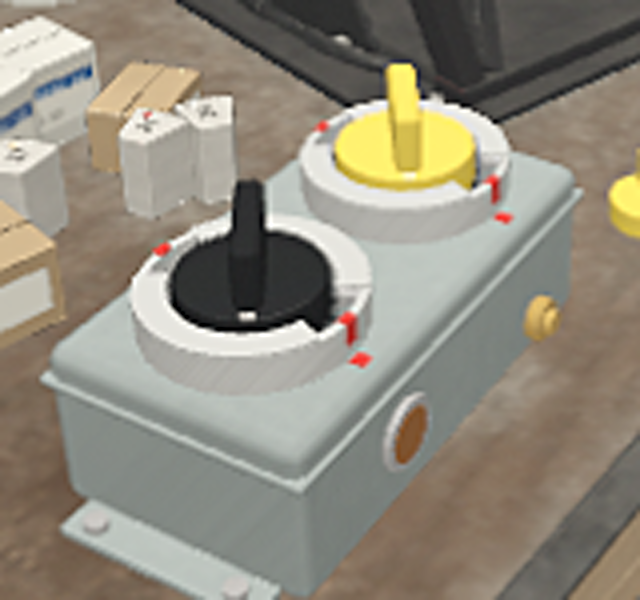

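```bash
python3 - <<'E'
from h import *
c=load('top0'); np.set_printoptions(suppress=True,precision=1)
f=lambda L,ox=190,oy=150,s=5:[(ox+x/s-.4,oy+y/s-.4) for x,y in L]
y,b=px2w(c,f([(507,214),(199,240)]),[112,112]);print('ports y,b',y,b,np.hypot(*(y-b)[:2]))
d=y-b
print('tank y axis',np.degrees(np.arctan2(d[1],d[0])))
t=px2w(c,f([(499,92),(516,330),(199,118),(204,358)]),[112]*4);print(t)
for i in (0,2): e=t[i]-t[i+1];print('tick dir',np.degrees(np.arctan2(e[1],e[0])))
m=px2w(c,f([(568,160),(446,259)]),[117]*2);e=m[0]-m[1];print('bar marks',m,m.mean(0),np.hypot(e[0],e[1]),np.degrees(np.arctan2(e[1],e[0])))
print('body centre',px2w(c,f([(505.5,211)]),[117]))
m=px2w(c,f([(548,152),(570,168),(464,252),(443,226)]),[149]*4);print('bar top',m,m.mean(0))
g=lambda L:f(L,340,180,3.6)
print('dish rim',px2w(c,g([(348,208),(216,208),(480,208),(348,76),(348,341)]),[18]*5))
# clamp handle triangulation: side (445,100)? 
s=load('side0')
for z in (50,100,150,200,250,300): print(z,px2w(s,[(445,100)],[z])[0],px2w(c,[(640,222)],[z])[0])
print('press corner',px2w(c,[(547,200),(365,160)],[0,0]))
E
python3 - <<'E'
import sys; sys.path.insert(0,'.')
from h import *
import os; os.chdir('.')
crop('side0',360,60,560,220,4,'s2')
E
```

```text
ports y,b [562.3 210.3 112. ] [552.1 339.6 112. ] 129.70044516202904
tank y axis -85.48596296392887
[[615.8 214.2 112. ]
 [512.8 206.  112. ]
 [605.4 341.9 112. ]
 [501.9 335.4 112. ]]
tick dir 4.5523779044451915
tick dir 3.584132753609746
bar marks [[584.3 184.5 117. ]
 [542.1 235.  117. ]] [563.2 209.7 117. ] 65.88549614911221 -50.15337516310382
body centre [[562.4 210.5 117. ]]
bar top [[579.  190.9 149. ]
 [572.3 182.  149. ]
 [537.8 224.3 149. ]
 [548.6 232.9 149. ]] [559.4 207.5 149. ]
dish rim [[ 477.2 -114.3   18. ]
 [ 478.   -30.4   18. ]
 [ 476.3 -198.7   18. ]
 [ 562.8 -119.9   18. ]
 [ 394.  -109.1   18. ]]
50 [  628.1 -1024.7    50. ] [ 502.5 -576.1   50. ]
100 [ 578.5 -839.5  100. ] [ 494.4 -537.5  100. ]
150 [ 528.8 -654.2  150. ] [ 486.2 -499.   150. ]
200 [ 479.2 -469.   200. ] [ 478.  -460.4  200. ]
250 [ 429.6 -283.7  250. ] [ 469.9 -421.9  250. ]
300 [380.  -98.5 300. ] [ 461.7 -383.3  300. ]
press corner [[ 566.4 -392.     0. ]
 [ 668.9   41.4    0. ]]
```

View pics/s2.png

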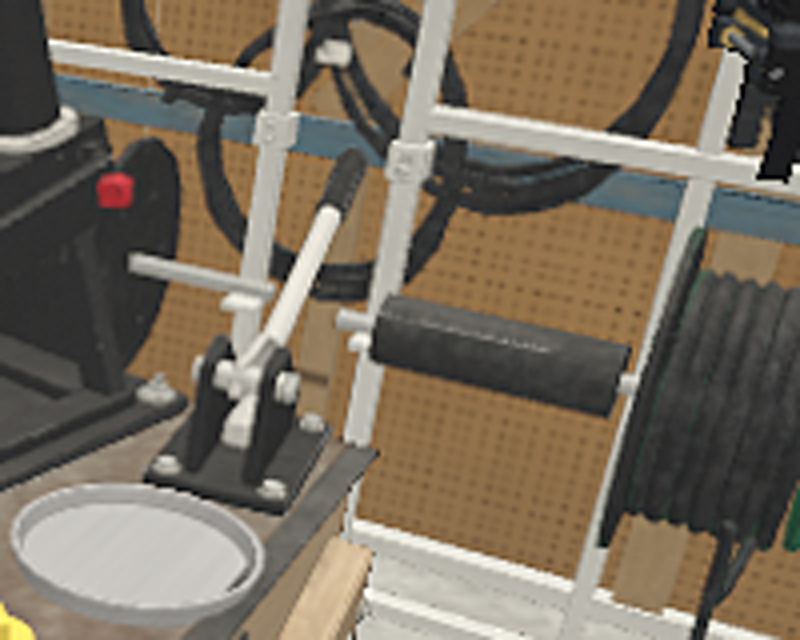

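```bash
python3 -m handwheel '[{"gripper":8.7,"translation":[1.3,3.3,0.5],"yaw":4},{"gripper":8.7,"translation":[1.3,3.3,0.5],"yaw":4},{"gripper":8.7,"translation":[1.3,3.3,0.5],"yaw":4},{"gripper":8.7,"translation":[1.3,3.3,0.5],"yaw":4},{"gripper":8.7,"translation":[1.3,3.3,0],"yaw":4},{"gripper":8.7,"translation":[1.3,3.3,0],"yaw":4},{"gripper":8.7,"translation":[1.3,3.3,0],"yaw":4},{"gripper":8.7,"translation":[1.3,3.3,0],"yaw":4}]'
```

```text
clock: 0.82
position: [300.2, -327.7, 424.6]
orientation: [-90.0, -0.0, -129.5]
wrist_force: [1.6, 0.1, 0.5]
gripper_width: 86.9
```

```bash
python3 -m handwheel '[{"gripper":8.7,"translation":[1.8,3.4,0],"yaw":5},{"gripper":8.7,"translation":[1.8,3.4,0],"yaw":5},{"gripper":8.7,"translation":[1.8,3.4,0],"yaw":5},{"gripper":8.7,"translation":[1.8,3.4,0],"yaw":5},{"gripper":8.7,"translation":[1.8,3.4,0],"yaw":5},{"gripper":8.7,"translation":[1.8,3.4,0],"yaw":5},{"gripper":8.7,"translation":[1.8,3.4,0],"yaw":5},{"gripper":8.7,"translation":[1.8,3.4,0],"yaw":5}]'
python3 -m handwheel '[{"gripper":8.7,"translation":[1.1,3.0,0],"yaw":5},{"gripper":8.7,"translation":[1.1,3.0,0],"yaw":5},{"gripper":8.7,"translation":[1.1,3.0,0],"yaw":5},{"gripper":8.7,"translation":[1.1,3.0,0],"yaw":5},{"gripper":8.7,"translation":[1.1,3.0,0],"yaw":5},{"gripper":8.7,"translation":[1.1,3.0,0],"yaw":5},{"gripper":8.7,"translation":[0,0,0],"yaw":0},{"gripper":8.7,"translation":[0,0,0],"yaw":0}]'
python3 - <<'E'
from h import *
c=shot('wrist','w1');print(manip.observe())
E
```

```text
clock: 1.48
position: [444.2, -55.6, 424.9]
orientation: [-90.0, -0.0, -89.5]
wrist_force: [0.9, 0.4, -0.2]
gripper_width: 87.0
clock: 2.15
position: [509.8, 124.2, 424.3]
orientation: [-90.0, 0.1, -59.5]
wrist_force: [0.1, -0.8, 1.1]
gripper_width: 87.4
{'clock': 2.2, 'joint_positions': array([ 25.86587209,  10.68233636, -49.33296779,  95.08964466,
         8.22677082,  78.06487446,   5.60789005]), 'qvel': array([ 1.29764931, -1.282815  ,  1.21459481,  0.60763868, -0.05322394,
        0.06325255,  0.00236762]), 'tau': array([-1.84855957e+00, -3.95587063e+01, -6.70759231e+00, -3.91072404e+01,
       -1.70196360e-01, -3.50904150e-02,  7.90005026e-03]), 'position': array([509.88653326, 122.7033438 , 424.364468  ]), 'orientation': array([-9.00367553e+01,  3.98475340e-02, -5.97022643e+01]), 'wrist_force': array([ 0.02659052,  0.06972046, -0.78847688]), 'torque': array([ 0.00781603, -0.04384233,  0.050852  ]), 'gripper_width': 86.98442362359032}
```

View pics/w1.png

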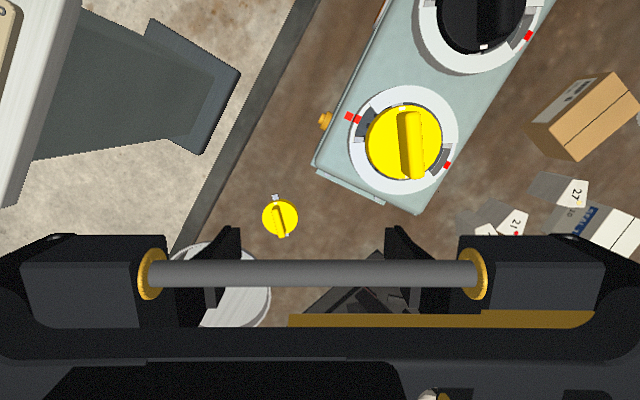

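Run:
```python
from h import *
np.set_printoptions(suppress=True,precision=1)
crop('w1',330,70,480,220,5,'w1c')
c=load('w1');print(px2w(c,[(404,140)],[112]))
```

```text
[[562.2 214.3 112. ]]
```

View pics/w1c.png

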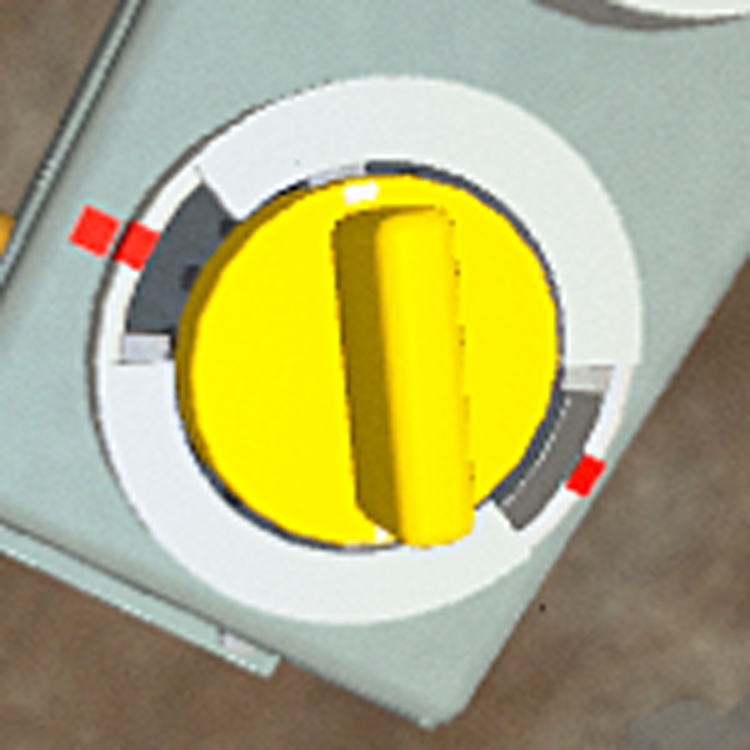

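Run:
```python
from h import *
np.set_printoptions(suppress=True,precision=1)
c=load('w1');f=lambda L:[(330+x/5-.4,70+y/5-.4) for x,y in L]
print(px2w(c,f([(368,349),(368,362)]),[112,117]))
def a(L,z):
    m=px2w(c,f(L),[z]*2);e=m[1]-m[0];print(m.mean(0),np.hypot(e[0],e[1]),np.degrees(np.arctan2(e[1],e[0])))
a([(360,190),(382,537)],117); a([(415,215),(440,535)],149); a([(135,244),(585,475)],112)
print(c['position'],c['rotation'])
```

```text
[[561.1 214.4 112. ]
 [561.  211.9 117. ]]
[562.4 211.1 117. ] 67.64143344121901 -50.79311577209866
[561.7 212.3 149. ] 55.8745185467098 -49.37630913505453
[562.  211.9 112. ] 103.29646645577517 4.4845437044389
[470.7 191.1 404.3] [-16.    0.1  30.5]
```

```bash
python3 -m handwheel '[{"gripper":8.7,"translation":[1.3,2.2,0],"yaw":2.5},{"gripper":8.7,"translation":[1.3,2.2,0],"yaw":2.5},{"gripper":8.7,"translation":[1.3,2.2,0],"yaw":2.5},{"gripper":8.7,"translation":[1.3,2.2,0],"yaw":2},{"gripper":7,"translation":[0,0,-2.5],"yaw":0},{"gripper":5,"translation":[0,0,-2.5],"yaw":0},{"gripper":5,"translation":[0,0,0],"yaw":0},{"gripper":5,"translation":[0,0,0],"yaw":0}]'
python3 - <<'E'
from h import *
print(manip.observe()['joint_positions'],manip.observe()['position'],manip.observe()['orientation'])
E
```

```text
clock: 2.87
position: [561.9, 208.9, 374.2]
orientation: [-90.1, 0.0, -50.4]
wrist_force: [1.0, -0.9, 0.5]
gripper_width: 68.4
[ 13.82830974  24.40952137 -49.91192662  88.08140185  18.98522833
  76.52824847   1.58384893] [561.94297418 208.92809548 374.20168425] [-9.01484715e+01  3.38044764e-03 -5.03613034e+01]
```

Correct y by 2 mm and descend to grasp height.

```bash
python3 -m handwheel '[{"gripper":5,"translation":[0,0.2,-2],"yaw":0.2},{"gripper":5,"translation":[0,0,-2],"yaw":0},{"gripper":5,"translation":[0,0,-1],"yaw":0},{"gripper":5,"translation":[0,0,0],"yaw":0},{"gripper":5,"translation":[0,0,0],"yaw":0},{"gripper":5,"translation":[0,0,0],"yaw":0}]'
python3 - <<'E'
from h import *
shot('wrist','w2');shot('side','sd2')
crop('sd2',195,120,375,255,4,'sd2c')
E
```

```text
clock: 3.37
position: [562.3, 212.5, 326.5]
orientation: [-89.9, -0.0, -50.1]
wrist_force: [0.4, -0.1, -0.0]
gripper_width: 50.1
```

View pics/w2.png

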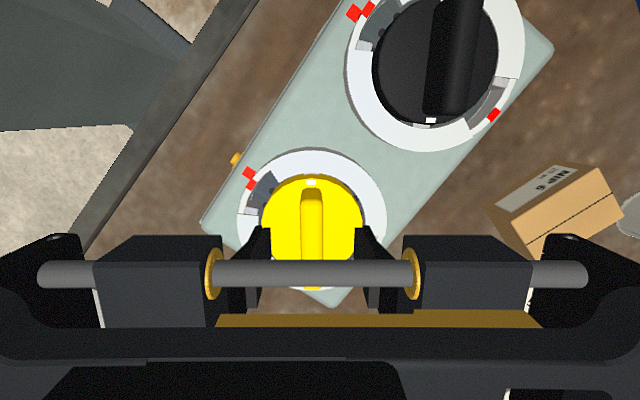

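View pics/sd2c.png

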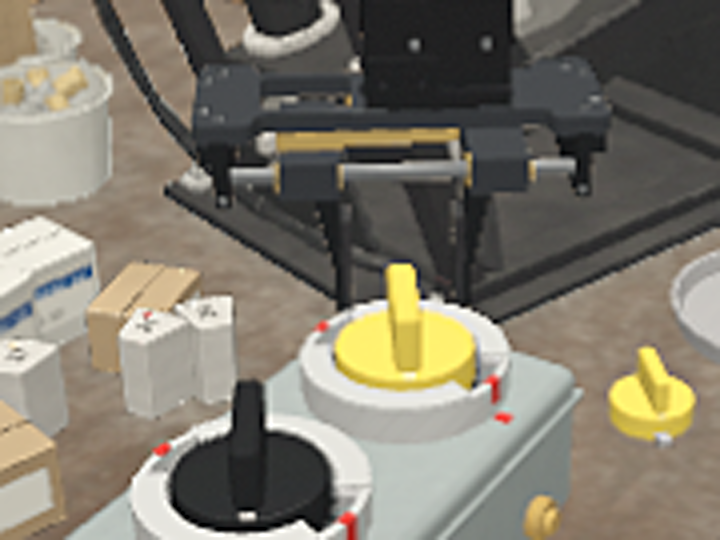

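```bash
python3 -m handwheel '[{"gripper":5,"translation":[0,0,-1.2],"yaw":0},{"gripper":5,"translation":[0,0,-1.1],"yaw":0},{"gripper":4,"translation":[0,0,0],"yaw":0},{"gripper":2,"translation":[0,0,0],"yaw":0},{"gripper":0.5,"translation":[0,0,0],"yaw":0},{"gripper":0.5,"translation":[0,0,0],"yaw":0},{"gripper":0.5,"translation":[0,0,0],"yaw":0},{"gripper":0.5,"translation":[0,0,0],"yaw":0}]'
```

```text
clock: 4.13
position: [561.9, 212.5, 301.7]
orientation: [-90.0, 0.0, -50.0]
wrist_force: [-0.2, 1.4, -0.3]
gripper_width: 17.7
```

```bash
python3 -m handwheel '[{"gripper":0.5,"translation":[0,0,0],"yaw":0},{"gripper":0.5,"translation":[0,0,0],"yaw":0},{"gripper":0.5,"translation":[0,0,0],"yaw":0}]'
```

```text
clock: 4.38
position: [561.9, 212.5, 301.8]
orientation: [-90.0, 0.0, -50.0]
wrist_force: [0.5, -0.2, -0.3]
gripper_width: 13.6
```

Gripped (14 mm) with no side force. Turn CCW 54.5° in steps.

```bash
python3 -m handwheel '[{"gripper":0.5,"translation":[0,0,0],"yaw":4},{"gripper":0.5,"translation":[0,0,0],"yaw":4},{"gripper":0.5,"translation":[0,0,0],"yaw":4},{"gripper":0.5,"translation":[0,0,0],"yaw":4},{"gripper":0.5,"translation":[0,0,0],"yaw":4},{"gripper":0.5,"translation":[0,0,0],"yaw":4},{"gripper":0.5,"translation":[0,0,0],"yaw":0},{"gripper":0.5,"translation":[0,0,0],"yaw":0}]'
```

```text
clock: 5.05
position: [562.0, 212.4, 301.8]
orientation: [-90.0, 0.0, -26.2]
wrist_force: [0.7, 0.2, -1.1]
gripper_width: 13.9
```

```bash
python3 -m handwheel '[{"gripper":0.5,"translation":[0,0,0],"yaw":5},{"gripper":0.5,"translation":[0,0,0],"yaw":5},{"gripper":0.5,"translation":[0,0,0],"yaw":5},{"gripper":0.5,"translation":[0,0,0],"yaw":5},{"gripper":0.5,"translation":[0,0,0],"yaw":5},{"gripper":0.5,"translation":[0,0,0],"yaw":5},{"gripper":0.5,"translation":[0,0,0],"yaw":0},{"gripper":0.5,"translation":[0,0,0],"yaw":0}]'
python3 - <<'E'
from h import *
print(manip.observe()['joint_positions'],manip.observe()['torque'])
shot('wrist','w3');shot('side','sd3')
crop('sd3',195,120,375,255,4,'sd3c')
E
```

```text
clock: 5.72
position: [561.9, 212.5, 301.8]
orientation: [-90.0, 0.0, 3.7]
wrist_force: [0.0, -0.7, -0.4]
gripper_width: 14.1
[ 18.95979454  32.46782141 -58.55534443  92.4082258   28.83863039
  71.61669033  48.76393708] [ 0.1033174  -0.25555294  0.01877023]
```

View pics/w3.png

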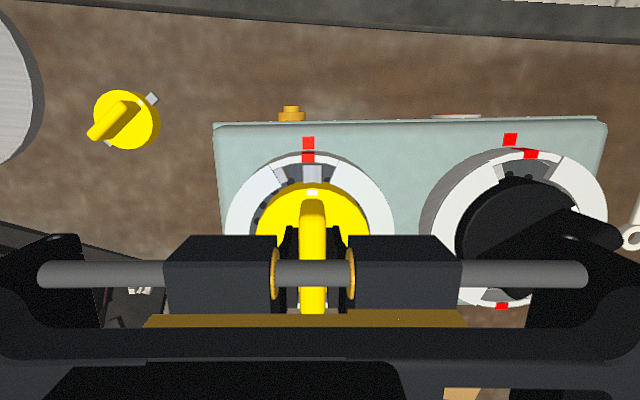

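View pics/sd3c.png

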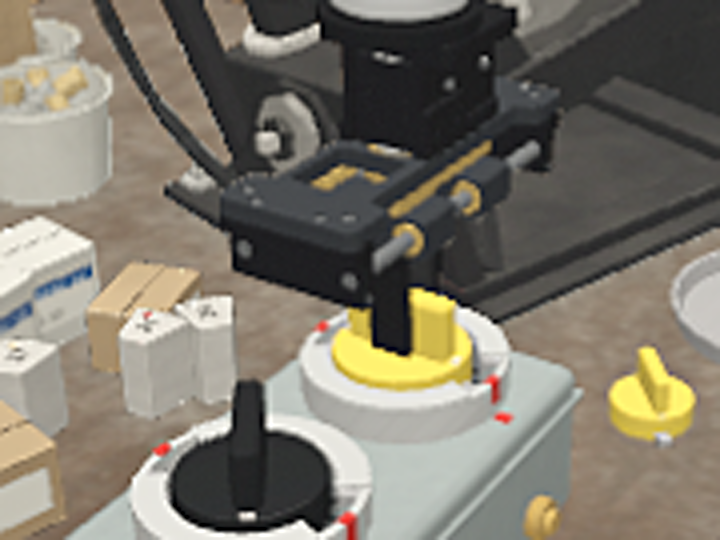

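```bash
python3 -m handwheel '[{"gripper":0.5,"translation":[0,0,0.4],"yaw":0.3},{"gripper":0.5,"translation":[0,0,0.4],"yaw":0},{"gripper":0.5,"translation":[0,0,0.4],"yaw":0},{"gripper":0.5,"translation":[0,0,0.5],"yaw":0},{"gripper":0.5,"translation":[0,0,0.5],"yaw":0},{"gripper":0.5,"translation":[0,0,0],"yaw":0},{"gripper":0.5,"translation":[0,0,0],"yaw":0}]'
```

```text
clock: 6.4
position: [562.0, 212.5, 324.2]
orientation: [-90.0, -0.0, 4.3]
wrist_force: [-0.4, -0.5, -1.5]
gripper_width: 13.7
```

```bash
python3 -m handwheel '[{"gripper":0.5,"translation":[0,0,1],"yaw":0},{"gripper":0.5,"translation":[0,0,2],"yaw":0},{"gripper":0.5,"translation":[0,0,2],"yaw":0},{"gripper":0.5,"translation":[0,-0.8,2],"yaw":-1},{"gripper":0.5,"translation":[-0.4,-1.6,0.5],"yaw":-2},{"gripper":0.5,"translation":[-0.5,-2,0],"yaw":-3},{"gripper":0.5,"translation":[-0.5,-2,0],"yaw":-3},{"gripper":0.5,"translation":[-0.5,-2,0],"yaw":-3}]'
python3 -m handwheel '[{"gripper":0.5,"translation":[-0.6,-2.2,0],"yaw":-3},{"gripper":0.5,"translation":[-0.6,-2.2,0],"yaw":-3},{"gripper":0.5,"translation":[-0.6,-2.2,0],"yaw":-3},{"gripper":0.5,"translation":[-0.6,-2.2,0],"yaw":-3},{"gripper":0.5,"translation":[-0.6,-2.2,0],"yaw":-3},{"gripper":0.5,"translation":[-0.6,-2.2,0],"yaw":-3},{"gripper":0.5,"translation":[-0.6,-2.2,0],"yaw":-3},{"gripper":0.5,"translation":[-0.6,-2.2,0],"yaw":-3}]'
python3 - <<'E'
from h import *
print(manip.observe()['joint_positions'])
shot('wrist','w4');shot('side','sd4');shot('top','t4')
E
```

```text
clock: 7.07
position: [542.5, 127.9, 399.3]
orientation: [-90.0, -0.0, -7.9]
wrist_force: [-0.1, -1.2, -0.9]
gripper_width: 13.9
clock: 7.73
position: [494.4, -48.2, 399.3]
orientation: [-90.0, -0.0, -31.9]
wrist_force: [0.8, -1.2, -1.1]
gripper_width: 13.9
[ 53.05873494   8.4992489  -56.43848959 100.77946811   7.35546337
  74.60279424  53.09153827]
```

View pics/w4.png

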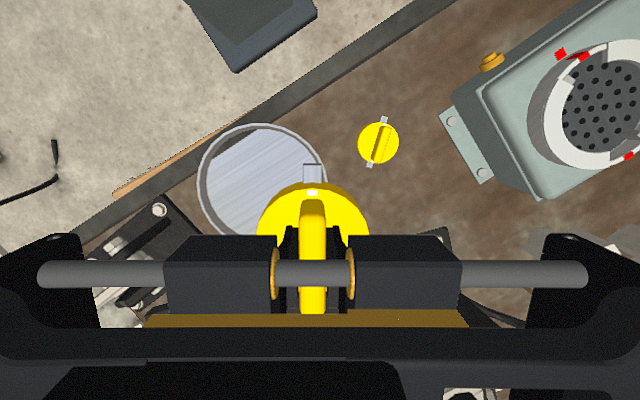

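View pics/sd4.png

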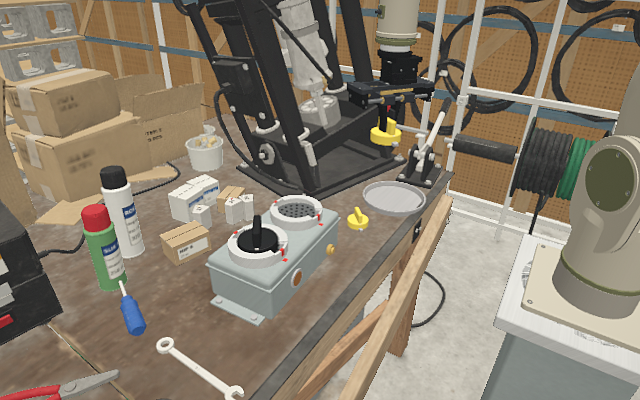

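```bash
python3 -m handwheel '[{"gripper":0.5,"translation":[-0.2,-0.8,0],"yaw":-6},{"gripper":0.5,"translation":[-0.2,-0.9,0],"yaw":-6},{"gripper":0.5,"translation":[-0.2,-0.9,0],"yaw":-6},{"gripper":0.5,"translation":[-0.2,-0.9,0],"yaw":-6},{"gripper":0.5,"translation":[-0.2,-0.9,0],"yaw":-6},{"gripper":0.5,"translation":[-0.2,-0.9,0],"yaw":-6},{"gripper":0.5,"translation":[-0.2,-0.8,0],"yaw":-6},{"gripper":0.5,"translation":[-0.2,-0.5,0],"yaw":-6}]'
python3 -m handwheel '[{"gripper":0.5,"translation":[0,0,-1],"yaw":-2},{"gripper":0.5,"translation":[0,0,-2],"yaw":-2},{"gripper":0.5,"translation":[0,0,-2],"yaw":0},{"gripper":0.5,"translation":[0,0,-2],"yaw":0},{"gripper":0.5,"translation":[0,0,-2],"yaw":0},{"gripper":0.5,"translation":[0,0,-2],"yaw":0},{"gripper":0.5,"translation":[0,0,-1],"yaw":0},{"gripper":0.5,"translation":[0,0,0],"yaw":0}]'
python3 - <<'E'
from h import *
print(manip.observe()['joint_positions'],manip.observe()['position'])
shot('wrist','w5');shot('side','sd5');shot('top','t5')
crop('sd5',330,60,490,240,3.3,'sd5c');crop('t5',330,130,590,320,3,'t5c')
E
```

```text
clock: 8.55
position: [479.1, -113.1, 399.0]
orientation: [-90.0, 0.0, -79.9]
wrist_force: [0.4, -0.4, -2.4]
gripper_width: 13.6
clock: 9.22
position: [478.5, -112.5, 277.2]
orientation: [-90.1, 0.1, -83.6]
wrist_force: [-0.4, -0.0, -2.3]
gripper_width: 13.9
[ 51.31297086  14.71333539 -47.81757184 110.02549212  12.35586053
  60.71801214   4.68341645] [ 478.51261573 -112.49975031  277.16958932]
```

View pics/sd5c.png

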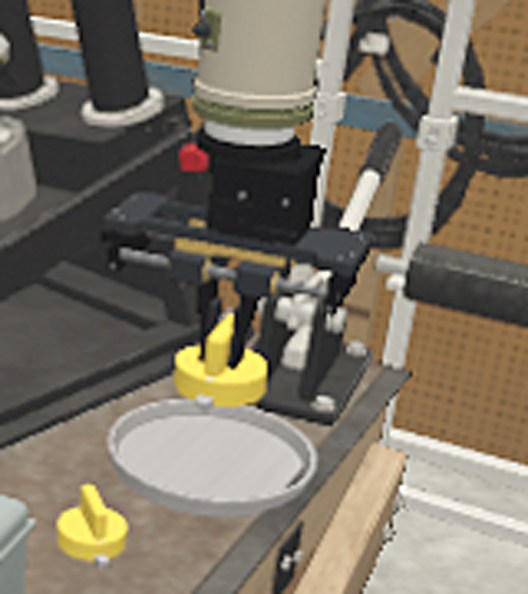

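View pics/t5c.png

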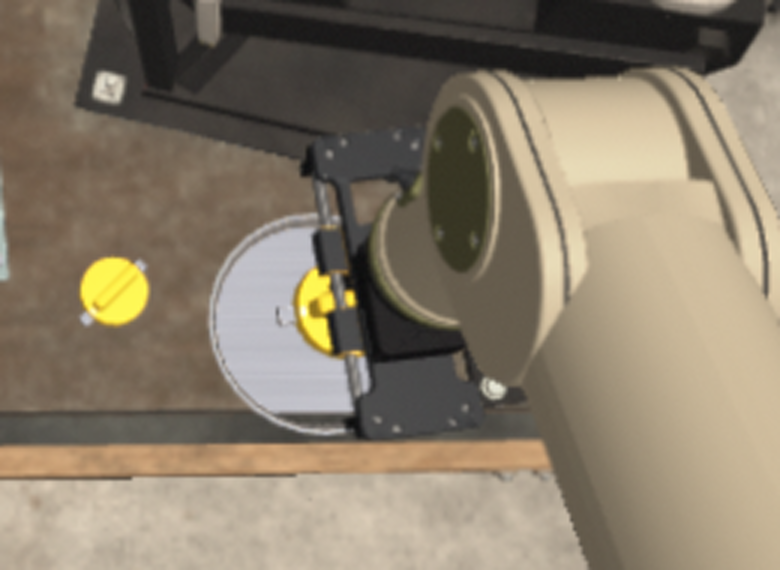

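View pics/w5.png

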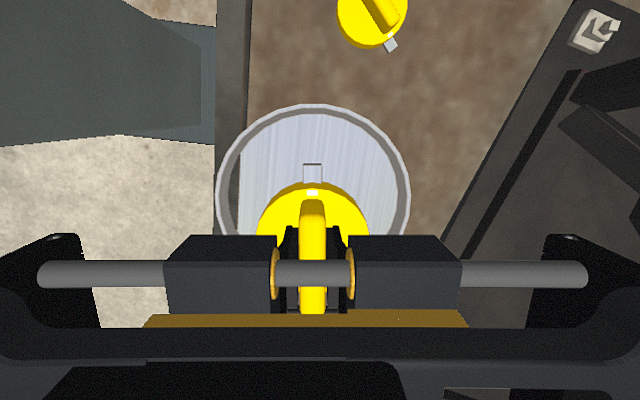

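```bash
python3 -m handwheel '[{"gripper":0.5,"translation":[0,-0.1,-1.5],"yaw":0},{"gripper":0.5,"translation":[0,0,-1.5],"yaw":0},{"gripper":0.5,"translation":[0,0,-1.3],"yaw":0},{"gripper":0.5,"translation":[0,0,-0.8],"yaw":0},{"gripper":0.5,"translation":[0,0,-0.6],"yaw":0},{"gripper":0.5,"translation":[0,0,-0.4],"yaw":0},{"gripper":0.5,"translation":[0,0,0],"yaw":0},{"gripper":0.5,"translation":[0,0,0],"yaw":0}]'
```

```text
clock: 10.03
position: [479.1, -114.5, 218.1]
orientation: [-90.0, 0.0, -83.7]
wrist_force: [1.0, 0.9, -0.5]
gripper_width: 13.7
```

```bash
python3 -m handwheel '[{"gripper":0.5,"translation":[0,0,-0.2],"yaw":0},{"gripper":0.5,"translation":[0,0,0],"yaw":0},{"gripper":0.5,"translation":[0,0,0],"yaw":0}]'
python3 - <<'E'
from h import *
shot('side','sd6');crop('sd6',330,100,490,230,5,'sd6c');print(manip.observe()['wrist_force'],manip.observe()['position'])
E
```

```text
clock: 10.28
position: [479.0, -114.5, 216.0]
orientation: [-90.0, -0.0, -83.7]
wrist_force: [0.4, -0.2, -0.9]
gripper_width: 13.6
[ 0.08195154  0.42871146 -1.39763533] [ 478.98283898 -114.51397936  215.99636495]
```

View pics/sd6c.png

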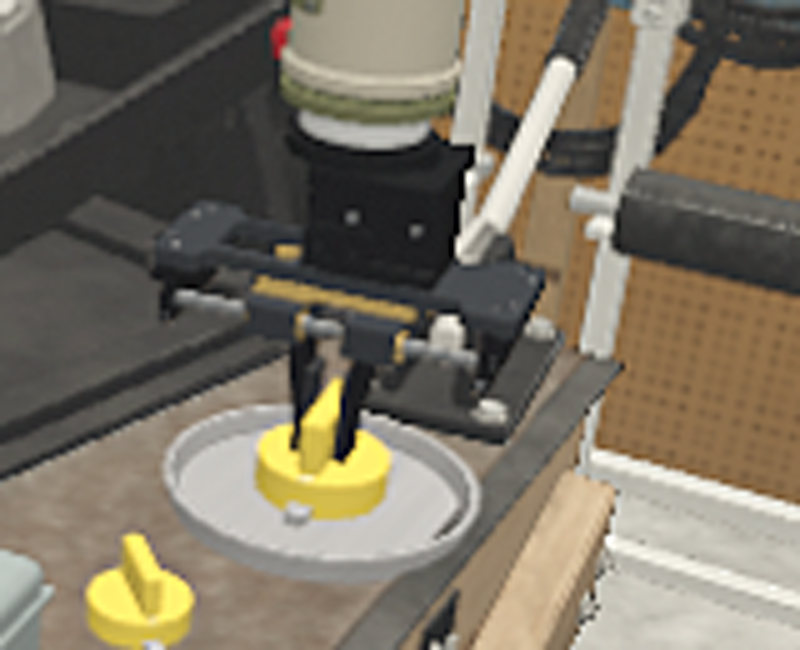

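Moves tracked, still a few mm above. Down 4.5 mm in small steps watching force.

```bash
python3 -m handwheel '[{"gripper":0.5,"translation":[0,0,-0.2],"yaw":0},{"gripper":0.5,"translation":[0,0,-0.2],"yaw":0},{"gripper":0.5,"translation":[0,0,-0.1],"yaw":0},{"gripper":0.5,"translation":[0,0,0],"yaw":0},{"gripper":0.5,"translation":[0,0,0],"yaw":0}]'
```

```text
clock: 10.75
position: [478.9, -114.5, 210.7]
orientation: [-90.0, 0.0, -83.7]
wrist_force: [-0.6, -0.1, -0.7]
gripper_width: 13.8
```

```bash
python3 -m handwheel '[{"gripper":0.5,"translation":[0,0,-0.1],"yaw":0},{"gripper":0.5,"translation":[0,0,0],"yaw":0},{"gripper":0.5,"translation":[0,0,0],"yaw":0}]'; python3 -m handwheel '[{"gripper":2,"translation":[0,0,0],"yaw":0},{"gripper":3,"translation":[0,0,0],"yaw":0},{"gripper":4,"translation":[0,0,0],"yaw":0},{"gripper":5,"translation":[0,0,0],"yaw":0},{"gripper":5,"translation":[0,0,0],"yaw":0},{"gripper":5,"translation":[0,0,0],"yaw":0}]'
```

```text
clock: 11.0
position: [479.0, -114.4, 210.6]
orientation: [-90.0, -0.0, -83.7]
wrist_force: [-7.5, 0.9, 16.0]
gripper_width: 14.4
clock: 11.5
position: [478.9, -114.5, 209.7]
orientation: [-90.0, 0.0, -83.7]
wrist_force: [0.8, -1.2, 0.4]
gripper_width: 44.4
```

Contact was made, then released. Raise straight up.

```bash
python3 -m handwheel '[{"gripper":5,"translation":[0,0,1],"yaw":0},{"gripper":5,"translation":[0,0,2],"yaw":0},{"gripper":5,"translation":[0,0,2.5],"yaw":0},{"gripper":5,"translation":[0,0,2.5],"yaw":0},{"gripper":5,"translation":[0,0,2.5],"yaw":0},{"gripper":5,"translation":[0,0,2.5],"yaw":0},{"gripper":5,"translation":[0,0,2],"yaw":0},{"gripper":5,"translation":[0,0,0],"yaw":0}]'
python3 -m handwheel '[{"gripper":5,"translation":[-1,0,1],"yaw":0},{"gripper":5,"translation":[-1,0,1],"yaw":0},{"gripper":5,"translation":[0,0,0],"yaw":0},{"gripper":5,"translation":[0,0,0],"yaw":0}]'
python3 - <<'E'
from h import *
shot('side','sd7');crop('sd7',195,120,435,300,3.3,'sd7c');shot('wrist','w7')
E
```

```text
clock: 12.17
position: [479.9, -114.1, 364.4]
orientation: [-89.7, -0.2, -83.7]
wrist_force: [0.3, -0.3, 0.8]
gripper_width: 50.0
clock: 12.5
position: [458.8, -114.5, 380.2]
orientation: [-90.0, -0.1, -83.8]
wrist_force: [-0.1, 0.2, 0.8]
gripper_width: 49.6
```

View pics/sd7c.png

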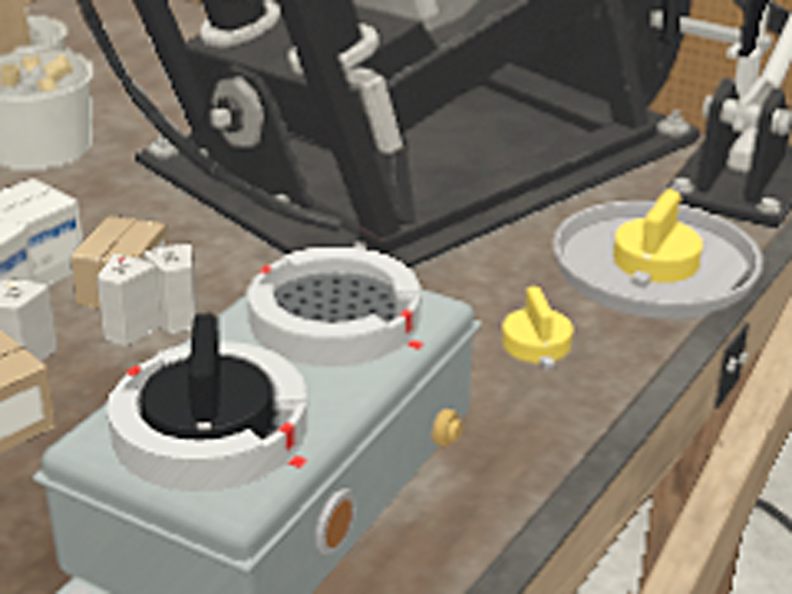

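View pics/w7.png

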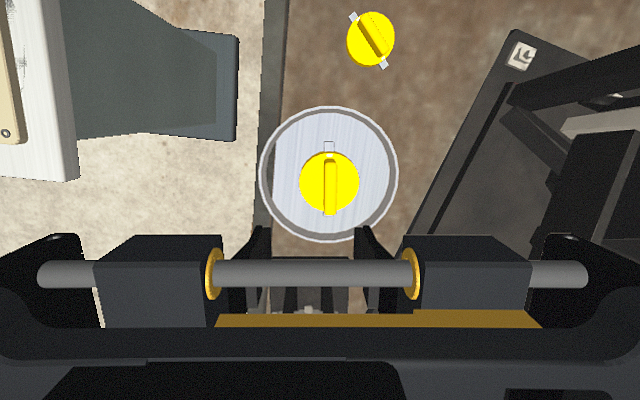

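The cap sits upright and flat near the centre of the dish: its centre is at about (329,183) in the wrist view and the dish rim's at about (329,173). The black cap looks unchanged, and the robot is clear of everything.

Run:
```python
from h import *
c=load('w7');print(px2w(c,[(329,173),(329,184)],[18,26]))
print(manip.finish_job())
```

```text
[[ 477.77660214 -105.71161763   18.        ]
 [ 478.79363923 -117.24427207   26.        ]]
the job is handed in; nothing more can be done
None
```

I opened the yellow-capped port, put the cap in the round steel dish and handed the job in at about 12.6 s of the 56 s allowed. The hand-in gives no verdict.

- **Turning and lifting:** I gripped the bar, turned the cap about 54° counter-clockwise and saw a lug standing in its slot. It then lifted straight out without resistance.
- **Setting down:** I lowered the cap into the dish. The wrist force peaked at about 16 N on contact, well under the 120 N limit. I then released it and raised the gripper clear.

In the last pictures:
- **Yellow cap:** It lies upright and flat in the dish. My checks on centring disagree: the last wrist picture puts its centre about 12 mm from the dish's centre, while the arm's pose at release and the earlier top view put it within about 2 mm. Both are inside the 40 mm limit.
- **Black cap:** It looks unmoved. I judged this by eye and did not measure it.
- **Gripper:** It is clear of everything, with no contact force.

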